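# Offer up a tube extension over the upright in the vice

## Task

Get the tube ready for tack welding: pick up the loose steel offcut whose oblong section matches the upright clamped in the vice, carry it over the things on the bench, and offer it up over the upright's open top end - upright, in line and with its sides flush with those of the upright all round - leaving an open gap of about 8 mm between the two ends. The offcut must never touch the upright or the vice, and everything else on the bench must stay where it is. Finish while holding the offcut still in the gripper there, hovering above the upright; do not let go.

Things in the scene. Friction and masses are not known exactly. Their poses are not given: they have to be found in the camera images.
- stub_center (a point): The loose oblong offcut to be held: bare steel rectangular hollow section, 60 mm along its x, 40 mm along its y, 70 mm tall (z), wall 4 mm, open at top and bottom, about 0.3 kg. The point is its centre, half-way up, 35 mm above its lower end. It stands upright on the bench, at any yaw; of the three steel offcuts (all 70 mm tall) it is the only one with an oblong section. It grips well across its 40 mm width (along its y). A half turn about z makes no difference.
- upright_top (a point): Centre of the open top end of the upright: bare steel rectangular hollow section, 60 mm along its x, 40 mm along its y, wall 4 mm, held vertically in the vice; its top is 190 mm above the bench and stands 50 mm above the vice's jaws. x is along the section's 60 mm side, y along the 40 mm side, z up. Fixed firmly to the vice.
- vice: Dark grey bench vice, fixed to the bench; origin on the bench right below the upright, axes parallel to those of the upright. Jaws close along its y; it reaches along y from its tommy bar at about -165 mm to its anvil at +120 mm, up to 85 mm either side along x, and is 140 mm high at the jaws.
- level: Yellow spirit level standing on its edge across the way between the offcuts and the vice: 300 mm along its x, 25 mm thick (y), 60 mm high; loose; origin at the centre of its underside.
- square_offcut: Loose steel offcut of square section 40 x 40 mm, 70 mm tall, standing; a bystander. Origin at the centre of its underside.
- round_offcut: Loose steel offcut of round tube, 48 mm diameter, 70 mm tall, standing; a bystander. Origin at the centre of its underside.
- spray_can: Aluminium spray can, 54 mm diameter, 170 mm tall, standing loose; a bystander. Origin at the centre of its underside.
- tape: Roll of yellow tape lying flat, 100 mm diameter, 48 mm high; a bystander. Origin at the centre of its underside.
- bolt: Steel bolt with a nut, lying, 90 mm long, 28 mm high; a bystander. Origin underneath, near its middle.
- hammer: Hammer lying on the bench towards the far side; a bystander. Origin underneath its middle.
- brush: Brush lying on the bench towards the far side; a bystander. Origin underneath its middle.
There are look-alikes about, which are no part of the job. What is shaped like the part that bears stub_center but purple or yellow is not meant.

How it is judged:
By the outcome, as a careful person would: the job done as asked, in the order asked, and still so for the second after the job is handed in, while the arm keeps its last pose, push and grip.
It also fails if it takes over 45 s, if anything falls off the work surface, if the arm or the gripper's body presses on something with over 40 N, if the wrist force passes 120 N, or if a joint passes its speed limit or range.

## Robot

A 6-joint arm with a two-finger parallel gripper is mounted at the origin on the work surface. World frame = base frame: x ahead of the robot, y to its left, z up, the work surface at z = 0. Lengths are in mm, angles in rad, forces in N, time in s.
With the tool pointing down it reaches from about 350 to 775 mm from the base axis. Payload 7.3 kg.
Tool frame: the origin (TCP) lies on the centre line of the jaws, within the pads' length; the fingertips stand 17 mm ahead of it and the grasp point (between the pads) lies 2 mm behind it; z points along the fingers, y is the line along which they close (so a half turn about z gives the same grasp; the last joint's range is limited). The gripper opens to 92 mm and grips with 3 to 60 N. Pads are 19 mm wide; open, the fingers measure 130 mm over their backs; the gripper's body (75 mm by 190 mm) begins 47 mm behind the grasp point.
Start: joints at [1.069, 0.342, 1.524, -0, 1.275, -0.146], TCP at [182.864, 492.142, 243.741] pointing down, gripper open.
Joint ranges: [-2.53, 2.53], [-0.77, 2.02], [0.04, 2.7], [-1, 4.14], [0.28, 2.66], [-3.11, 3.11]. Speed limits (rad/s): [2.57, 2.57, 3.14, 3.14, 3.14, 3.14].

## Interface

Orientations are given as [roll, pitch, yaw] about the fixed x, y, z axes, in that order (R = Rz(yaw) Ry(pitch) Rx(roll)).
In Python, from plant import bot gives the robot as it stands. The module is installed in compiled form; this text tells all that it offers.
- The arm moves only by the shell command python3 -m pendant 'ROWS'. ROWS is JSON, a list of rows, each a list of 3 entries, a list of its own where there are three numbers: the shift along the world's x, y, z as a fraction of full scale, then the turn, a rotation vector about the world's x, y, z as a fraction of full scale, then the opening, from -1 (shut) to 1 (fully open), so that 0 is half open. In form: [[[tx, ty, tz], [rx, ry, rz], claw], ...]. A call has exactly 10 rows; each row shifts and turns the commanded pose from where the row before left it; what a row does not reach is not made up. Full scale, the value 1, is 30 mm for a shift and 0.12 rad for a turn. A row lasts 1/12 s, in which the tool goes at most 41.7 mm and 7.16 degrees, less where a joint would pass 70% of its speed; a pose out of reach is approached as far as the arm can. A call with a number of a shift or a turn outside -1 to 1 is refused whole. A call with a gripper value outside its range is refused whole. The fingers move at their own pace and stop on an object; the grip force is fixed at half the most. Time passes only in rows, so rows that do not move let the fingers close, or fill a call up. It gives the time, the measured TCP pose, the force, the opening and the grip force at its end, in the units of the state.
- bot.get_obs(): the state, without advancing time (a new reading comes with each control period).
- bot.capture(name): name is "side" or "top" or "wrist"; returns the picture (480x640x3 uint8, blue, green, red); there is no depth.
- bot.camera_params(name): a dict with "fovy" (degrees; the focal length in pixels is half the picture's height over the tangent of half this angle, whatever the lens; pixels are square), "cx", "cy" (the principal point, pixels), "camera_from_world" (4x4, takes a point from world to camera coordinates). Camera axes: x right, y down, z forward; pixel columns grow to the right and rows downward; lengths in mm; the calibration is good to about 2 mm. A picture is of the moment at which its call begins: read the wrist's pose just before it. camera_params takes no time and is no camera call; for the wrist camera it gives the pose at the moment of the call.
- bot.close_job(): hands the job in; it is judged then, once.
The state is a dict: "time": time; "joint_positions": joint angles; "dq": joint speeds; "tau": joint torques, N m; "tool_pos": TCP position; "tcp_rot": TCP orientation; "contact_force": force on the tool from outside, world axes, zero at the start; "moment": the same for the moment, N m; "grip_width": finger opening in mm; "finger_force": force on a finger pad.
Only numpy, scipy, OpenCV 4.12 (cv2) and the standard library are available. Lean on these libraries where they do the work, as an engineer would, in place of code of your own. Each camera call takes 0.05 s, during which the arm holds its last target. There are 200 camera calls.

## Working session

There is one attempt and no reset: what is moved stays moved. The work goes in short steps, Python scripts to look and compute and a shell command to move; the robot and the scene stay as the last step left them, time stands still between calls to the robot, and variables do not carry over. Pictures are saved under pics/ and viewed, at most 10 in all, crops included, and the job is handed in when it is done.

```bash
mkdir -p pics; cat > h.py <<'E'
import numpy as np, cv2
from plant import bot
def cam(n):
    p=bot.camera_params(n); return p, 240/np.tan(np.radians(p["fovy"])/2), np.array(p["camera_from_world"])
def ray(n,uv,P=None):
    p,f,T=P or cam(n); d=np.array([(uv[0]-p["cx"])/f,(uv[1]-p["cy"])/f,1.]); R=T[:3,:3]
    return -R.T@T[:3,3], R.T@d
def onz(n,uv,z,P=None):
    c,d=ray(n,uv,P); return c+d*(z-c[2])/d[2]
def proj(n,X,P=None):
    p,f,T=P or cam(n); q=T[:3,:3]@np.array(X,float)+T[:3,3]; return np.array([p["cx"]+f*q[0]/q[2],p["cy"]+f*q[1]/q[2]])
E
python3 - <<'E'
from h import *
for n in("top","side"):
    cv2.imwrite(f"pics/{n}0.png",bot.capture(n)); p,f,T=cam(n); print(n,f,p["cx"],p["cy"],-T[:3,:3].T@T[:3,3],T[2,:3])
o=bot.get_obs(); print(o)
E
```

```text
top 592.9638693808857 316.76608719129274 232.09951061987255 [ 499.07160747   93.35569892 1270.57225147] [ 0.07450236  0.00529541 -0.99720678]
side 570.1887854521276 317.36150811921345 236.3923969120142 [  56.4741557  -408.14514202  999.73637536] [ 0.45655622  0.43133118 -0.77814512]
{'time': 0.1, 'joint_positions': array([ 1.06901148e+00,  3.42670862e-01,  1.52490727e+00,  1.37210918e-05,
        1.27538677e+00, -1.46005652e-01]), 'dq': array([ 3.25367236e-05,  1.74732183e-04, -2.68991805e-03,  2.47614252e-03,
        1.12634448e-03,  6.67074009e-04]), 'tau': array([ 2.33052662e-03, -4.32005596e+01, -2.44694692e+01,  7.19702058e-02,
        5.26516966e-02, -7.07224785e-05]), 'tool_pos': array([182.68672036, 491.83870992, 243.11015506]), 'tcp_rot': array([-3.14023692e+00, -2.12626030e-04,  2.78580932e+00]), 'contact_force': array([-0.2540636 , -0.06320551, -0.95652328]), 'moment': array([-0.02020139,  0.01504982, -0.0399555 ]), 'finger_force': 0.0, 'grip_width': 92.0301639734141}
```

View pics/top0.png

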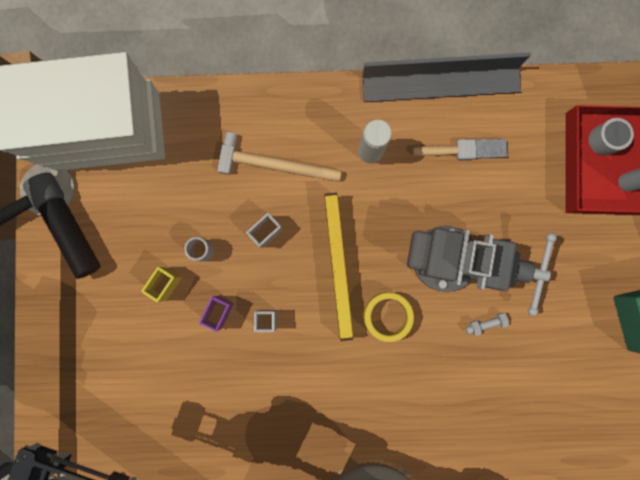

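View pics/side0.png

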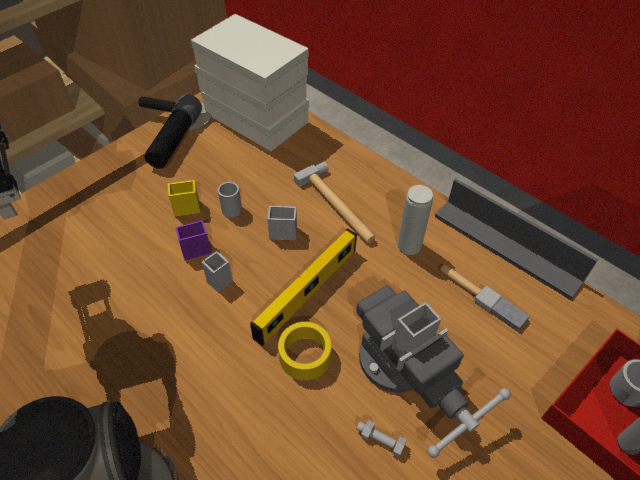

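The top view shows the bare steel offcuts at (263,230), (264,321) and (199,249), plus the purple one at (216,313) and the yellow one at (159,284). The one at (263,230) looks like the oblong steel offcut. The upright in the vice is at (482,259). I'll confirm with one enlarged crop.

```bash
python3 - <<'E'
from h import *
im=np.mean([bot.capture("top") for _ in range(4)],axis=0).astype(np.uint8)
cv2.imwrite("pics/topavg.png",im)
z=lambda x,y:cv2.resize(im[y:y+66,x:x+66],None,fx=6,fy=6,interpolation=cv2.INTER_CUBIC)
cv2.imwrite("pics/crop1.png",np.hstack([z(232,198),z(450,226)]))
for n,uv,h in(("stub",(263,230),70),("upright",(482,259),190),("sq",(264,321),70),("round",(198,247),70),("lev a",(332,196),60),("lev b",(346,338),60),("can",(377,133),170),("tape",(389,317),48)): print(n,onz("top",uv,h).round())
E
```

```text
stub [596. 209.  70.]
upright [ 522. -200.  190.]
sq [413. 211.  70.]
round [566. 342.  70.]
lev a [663.  66.  60.]
lev b [373.  47.  60.]
can [765. -20. 170.]
tape [412. -43.  48.]
```

View pics/crop1.png

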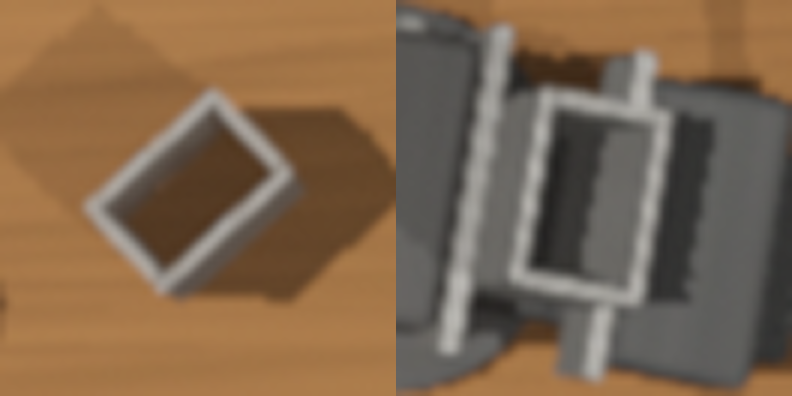

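The left half of the crop confirms it: the bare steel offcut has an oblong rim, with crop corners at (212,88), (296,173), (168,293) and (84,207). The right half shows the upright's rim, with corners at (543,88), (672,112), (638,305) and (512,280). Both are measurable.

```bash
cat >> h.py <<'E'
def rect(C):
    """ordered 4 corners (world xy) -> centre, yaw of long side, lengths"""
    C=np.array(C)[:,:2]; e=[(C[1]-C[0]+C[2]-C[3])/2,(C[2]-C[1]+C[3]-C[0])/2]
    L=[np.linalg.norm(v) for v in e]; l=e[int(np.argmax(L))]
    return C.mean(0).round(1),round(np.arctan2(l[1],l[0])%np.pi,4),np.round(L,1)
E
python3 - <<'E'
from h import *
S=[(212,88),(296,173),(168,293),(84,207)];U=[(147,88),(276,112),(242,305),(116,280)]
# cubic resize: src=(dst+.5)/6-.5
f=lambda q,x,y:(x+(q[0]+.5)/6-.5,y+(q[1]+.5)/6-.5)
print(rect([onz("top",f(q,232,198),70) for q in S]))
print(rect([onz("top",f(q,450,226),190) for q in U]))
print(bot.get_obs()["time"])
E
```

```text
(array([597.8, 208.3]), np.float64(2.2959), array([40.8, 59.2]))
(array([ 523. , -199.9]), np.float64(2.9245), array([39.1, 59.3]))
0.3
```

```bash
python3 -m pendant '[[[0.35,-0.24,0],[0,0,-0.2],1],[[0.7,-0.47,0],[0,0,-0.2],1],[[0.7,-0.47,0],[0,0,-0.2],1],[[0.7,-0.47,0],[0,0,-0.2],1],[[0.7,-0.47,0],[0,0,-0.2],1],[[0.7,-0.47,0],[0,0,-0.2],1],[[0.7,-0.47,0],[0,0,-0.2],1],[[0.7,-0.47,0],[0,0,-0.2],1],[[0.7,-0.47,0],[0,0,-0.2],1],[[0.7,-0.47,0],[0,0,-0.2],1]]'
python3 -m pendant '[[[0.7,-0.47,0],[0,0,-0.2],1],[[0.7,-0.47,0],[0,0,-0.2],1],[[0.7,-0.47,0],[0,0,-0.2],1],[[0.7,-0.47,0],[0,0,-0.2],1],[[0.7,-0.47,0],[0,0,-0.2],1],[[0.7,-0.47,0],[0,0,-0.2],1],[[0.7,-0.47,0],[0,0,-0.2],1],[[0.7,-0.47,0],[0,0,-0.3],1],[[0.53,-0.47,0],[0,0,-0.2],1],[[0.35,-0.24,0],[0,0,0],1]]'
python3 - <<'E'
from h import *
P=cam("wrist"); im=bot.capture("wrist"); o=bot.get_obs(); print(o["tool_pos"],o["tcp_rot"],o["contact_force"])
cv2.imwrite("pics/w1.png",im); np.savez("w1.npz",T=P[2]); print(-P[2][:3,:3].T@P[2][:3,3],P[2][2,:3],P[1],proj("wrist",(598,208,70),P))
E
```

```text
time: 1.13
tool_pos: [383.8, 356.4, 243.8]
tcp_rot: [3.142, 0.0, 2.543]
contact_force: [0.6, 0.4, 0.2]
grip_width: 91.9
finger_force: 0.0
time: 1.97
tool_pos: [578.5, 221.2, 243.4]
tcp_rot: [-3.141, 0.001, 2.314]
contact_force: [-0.1, -0.4, 0.4]
grip_width: 91.4
finger_force: 0.0
[579.55541262 220.50949361 243.22149259] [-3.14145447e+00  1.40524166e-03  2.31434702e+00] [ 0.57001432 -0.65260004 -0.68356639]
[524.01923402 279.4725426  384.1082921 ] [ 0.20006016 -0.21778517 -0.9552725 ] 386.64070229813296 [326.72294089 246.80597001]
```

View pics/w1.png

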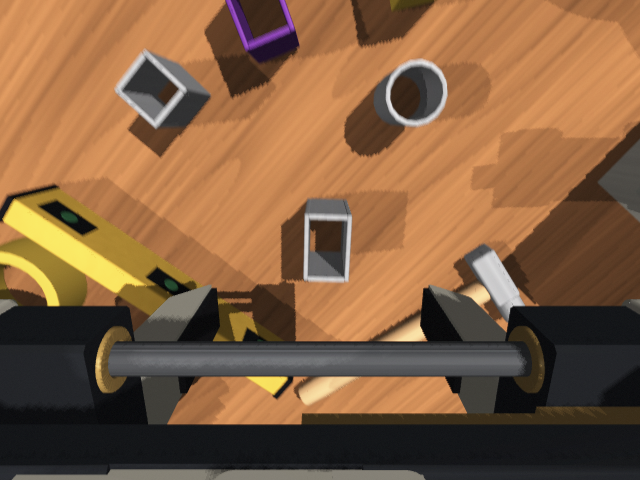

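The wrist view shows the target offcut at (328,247), oblong. The square one is at (160,90), the round one at (415,93), and the level and hammer are clear of the fingers. Next I'll refine the measurement from the bright rim.

```bash
python3 - <<'E'
from h import *
im=cv2.imread("pics/w1.png"); p=bot.camera_params("wrist"); P=(p,386.6407,np.load("w1.npz")["T"])
c=im[190:295,290:365]; hsv=cv2.cvtColor(c,cv2.COLOR_BGR2HSV)
m=((hsv[...,1]<50)&(hsv[...,2]>150)).astype(np.uint8)
cs,_=cv2.findContours(m,cv2.RETR_EXTERNAL,cv2.CHAIN_APPROX_NONE); k=max(cs,key=cv2.contourArea)
h=cv2.convexHull(k); q=cv2.approxPolyDP(h,4,True)[:,0]+[290,190]; print(q.tolist(),cv2.minAreaRect(k))
if len(q)==4: print(rect([onz("wrist",x,70,P) for x in q]))
v=cv2.resize(c,None,fx=5,fy=5,interpolation=cv2.INTER_CUBIC); cv2.imwrite("pics/w1c.png",np.hstack([v,cv2.cvtColor(cv2.resize(m*255,None,fx=5,fy=5),cv2.COLOR_GRAY2BGR)]))
E
```

```text
[[351, 215], [347, 280], [305, 280], [305, 214]] ((36.833961486816406, 57.318870544433594), (46.69501495361328, 67.1973876953125), 2.4895527362823486)
(array([599. , 207.3]), np.float64(2.2902), array([59. , 37.6]))
```

View pics/w1c.png

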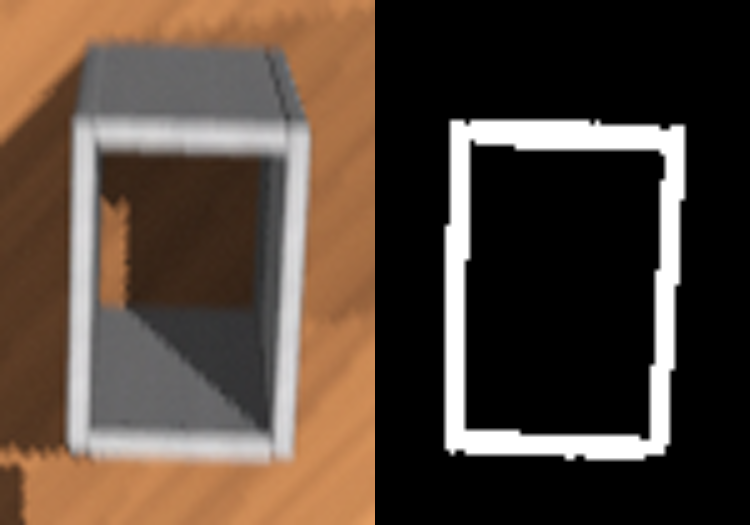

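The wrist result (599.0, 207.3), yaw 2.290, agrees with the top view. The crop shows a clean oblong rim spanning (305,213) to (351,281). I'll align and come down to just above it.

```bash
python3 -m pendant '[[[0.12,-0.08,-0.3],[0,0,-0.04],1],[[0.12,-0.08,-0.5],[0,0,-0.04],1],[[0.12,-0.08,-0.6],[0,0,-0.04],1],[[0.12,-0.08,-0.6],[0,0,-0.04],1],[[0.12,-0.08,-0.6],[0,0,0],1],[[0,0,-0.6],[0,0,0],1],[[0,0,-0.6],[0,0,0],1],[[0,0,-0.6],[0,0,0],1],[[0,0,-0.3],[0,0,0],1],[[0,0,0],[0,0,0],1]]'
```

```text
time: 2.85
tool_pos: [592.6, 212.3, 100.2]
tcp_rot: [-3.137, -0.003, 2.3]
contact_force: [-0.0, 0.8, 0.6]
grip_width: 91.7
finger_force: 0.0
```

```bash
python3 -m pendant '[[[0.08,-0.08,0],[0,0,-0.05],1],[[0.08,-0.07,0],[0,0,0],1],[[0,0,-0.2],[0,0,0],1],[[0,0,-0.35],[0,0,0],1],[[0,0,-0.35],[0,0,0],1],[[0,0,-0.35],[0,0,0],1],[[0,0,-0.3],[0,0,0],1],[[0,0,-0.2],[0,0,0],1],[[0,0,-0.05],[0,0,0],1],[[0,0,0],[0,0,0],1]]'
```

```text
time: 3.68
tool_pos: [599.2, 207.4, 47.9]
tcp_rot: [-3.141, -0.001, 2.293]
contact_force: [0.6, -0.1, -0.6]
grip_width: 91.9
finger_force: 0.0
```

Close on it.

```bash
R='x'; python3 -m pendant '[[[0,0,0],[0,0,0],0.5],[[0,0,0],[0,0,0],0.2],[[0,0,0],[0,0,0],0],[[0,0,0],[0,0,0],-0.1],[[0,0,0],[0,0,0],-0.3],[[0,0,0],[0,0,0],-0.6],[[0,0,0],[0,0,0],-1],[[0,0,0],[0,0,0],-1],[[0,0,0],[0,0,0],-1],[[0,0,0],[0,0,0],-1]]'
python3 - <<'E'
from h import *
for i in range(3): bot.capture("top"); o=bot.get_obs(); print(o["time"],o["tool_pos"],o["tcp_rot"],o["grip_width"],o["finger_force"])
E
```

```text
time: 4.52
tool_pos: [599.5, 207.4, 48.7]
tcp_rot: [-3.141, -0.0, 2.293]
contact_force: [0.3, 0.1, 0.8]
grip_width: 39.8
finger_force: 30.0
4.5667 [599.51351357 207.3769668   48.77126397] [-3.14153896e+00  1.80056164e-06  2.29258450e+00] 39.950391640400134 29.95487093925476
4.6167 [599.49229684 207.37831604  48.75838866] [-3.14148383e+00 -4.16356244e-05  2.29256077e+00] 39.596661168333526 29.95492994785309
4.6667 [599.49173995 207.39974687  48.76770072] [-3.14149078e+00  2.79253724e-06  2.29265323e+00] 39.687115338647374 29.954912960529327
```

```bash
python3 -m pendant '[[[0,0,0.3],[0,0,0],-1],[[0,0,0.6],[0,0,0],-1],[[0,0,0.9],[0,0,0],-1],[[0,0,1],[0,0,0],-1],[[0,0,1],[0,0,0],-1],[[0,0,1],[0,0,0],-1],[[0,0,1],[0,0,0],-1],[[0,0,0.9],[0,0,0],-1],[[0,0,0.6],[0,0,0],-1],[[0,0,0.2],[0,0,0],-1]]'
python3 -m pendant '[[[-0.05,-0.3,0],[0,0,0.1],-1],[[-0.1,-0.5,0],[0,0,0.2],-1],[[-0.1,-0.6,0],[0,0,0.2],-1],[[-0.1,-0.6,0],[0,0,0.2],-1],[[-0.1,-0.6,0],[0,0,0.2],-1],[[-0.1,-0.6,0],[0,0,0.2],-1],[[-0.1,-0.6,0],[0,0,0.2],-1],[[-0.1,-0.6,0],[0,0,0.2],-1],[[-0.1,-0.6,0],[0,0,0.2],-1],[[-0.1,-0.6,0],[0,0,0.2],-1]]'
```

```text
time: 5.5
tool_pos: [600.4, 207.7, 277.8]
tcp_rot: [3.136, 0.003, 2.293]
contact_force: [-0.4, -0.1, -2.8]
grip_width: 39.9
finger_force: 30.0
time: 6.33
tool_pos: [570.2, 38.6, 272.5]
tcp_rot: [-3.14, -0.002, 2.522]
contact_force: [0.4, -0.2, -3.3]
grip_width: 39.7
finger_force: 30.0
```

```bash
python3 -m pendant '[[[-0.1,-0.6,0],[0,0,0.22],-1],[[-0.12,-0.6,0],[0,0,0.34],-1],[[-0.14,-0.6,0],[0,0,0.4],-1],[[-0.16,-0.6,0],[0,0,0.4],-1],[[-0.16,-0.6,0],[0,0,0.4],-1],[[-0.16,-0.6,0],[0,0,0.4],-1],[[-0.16,-0.4,0],[0,0,0.4],-1],[[-0.16,-0.2,0],[0,0,0.4],-1],[[0,0,0],[0,0,0.4],-1],[[0,0,0],[0,0,0],-1]]'
python3 - <<'E'
from h import *
bot.capture("top");bot.capture("top")
P=cam("wrist"); im=bot.capture("wrist"); o=bot.get_obs(); print(o["time"],o["tool_pos"],o["tcp_rot"])
cv2.imwrite("pics/w2.png",im); np.savez("w2.npz",T=P[2]); print(proj("wrist",(523,-200,190),P))
E
```

```text
time: 7.17
tool_pos: [535.5, -86.9, 272.7]
tcp_rot: [3.141, -0.002, 2.924]
contact_force: [-0.4, 0.9, -3.1]
grip_width: 40.1
finger_force: 30.0
7.3167 [536.0591749  -86.27486119 273.17428468] [ 3.14132184e+00 -1.12169207e-03  2.92258116e+00]
[138.22514931 276.37166668]
```

View pics/w2.png

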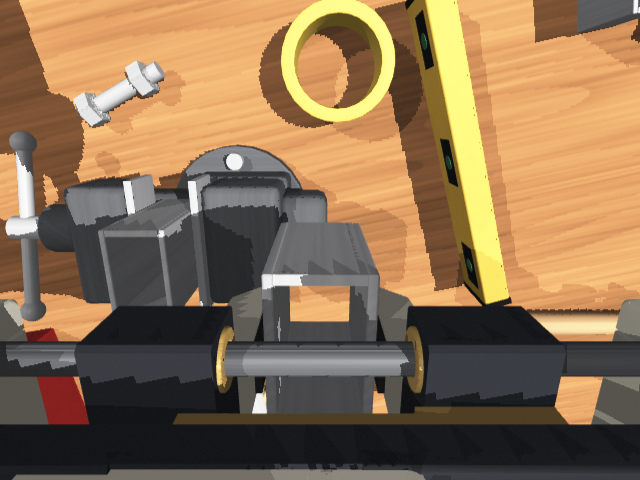

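The wrist view shows the upright's near short rim edge from about (99,232) to (165,234), and the held offcut's near rim edge from about (263,275) to (378,275). I'll enlarge these to get the relative offset.

```bash
python3 - <<'E'
import cv2,numpy as np
im=cv2.imread("pics/w2.png")
z=lambda x,y,w,h,k:cv2.resize(im[y:y+h,x:x+w],None,fx=k,fy=k,interpolation=cv2.INTER_CUBIC)
a=z(90,215,100,40,6);b=z(250,262,140,28,5.0)
c=np.zeros((a.shape[0]+b.shape[0],700,3),np.uint8);c[:240,:600]=a;c[240:,:700]=b
c=cv2.convertScaleAbs(c,alpha=1.4)
cv2.imwrite("pics/w2c.png",c)
E
```

```text
(no output)
```

View pics/w2c.png

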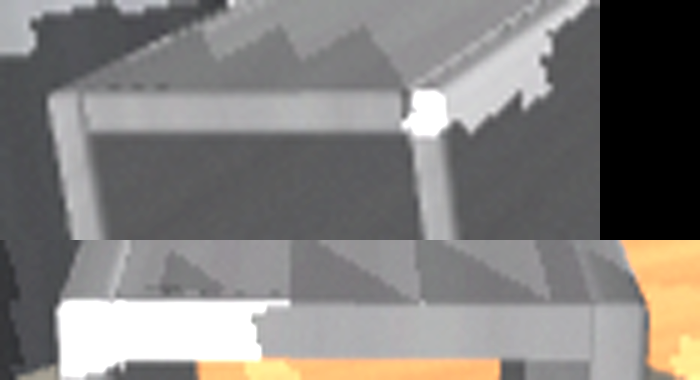

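```bash
python3 - <<'E'
from h import *
p=bot.camera_params("wrist"); P=(p,386.6407,np.load("w2.npz")["T"]); tcp=np.array([536.06,-86.27]);z=273.17
def e(a,b,h):
    A=onz("wrist",a,h,P)[:2];B=onz("wrist",b,h,P)[:2]; d=B-A; yaw=np.arctan2(d[1],d[0]); n=np.array([-d[1],d[0]])/np.linalg.norm(d)
    m=(A+B)/2; 
    if n[0]<0:n=-n
    return m+30*n, np.linalg.norm(d),(yaw+np.pi/2)%np.pi
u=e((97.9,229.75),(163.9,229.75),190); s=e((261.2,273.8),(378.6,274.4),z-48.75+70)
print(u);print(s); print("move",u[0]-s[0], "yaw",u[2]-s[2], "top-based move",np.array([523,-199.9])-tcp, "stub-tcp",s[0]-tcp)
E
```

```text
(array([ 522.81008007, -200.21099328]), np.float64(39.604969528283746), np.float64(2.9217545431630128))
(array([534.17197718, -86.8497794 ]), np.float64(38.99401138398027), np.float64(2.916143316995721))
move [ -11.36189711 -113.36121388] yaw 0.005611226167291594 top-based move [ -13.06 -113.63] stub-tcp [-1.88802282 -0.5797794 ]
```

```bash
python3 -m pendant '[[[-0.04,-0.3,0],[0,0,0],-1],[[-0.06,-0.6,0],[0,0,0],-1],[[-0.06,-0.6,0],[0,0,0],-1],[[-0.06,-0.6,0],[0,0,0],-1],[[-0.06,-0.6,0],[0,0,0],-1],[[-0.06,-0.6,0],[0,0,0],-1],[[-0.06,-0.4,0],[0,0,0],-1],[[0,-0.1,0],[0,0,0],-1],[[0,0,0],[0,0,0],-1],[[0,0,0],[0,0,0],-1]]'
python3 - <<'E'
from h import *
ims=[bot.capture("side") for _ in range(4)]; o=bot.get_obs(); print(o["time"],o["tool_pos"],o["tcp_rot"])
im=np.mean(ims[1:],axis=0).astype(np.uint8); cv2.imwrite("pics/s2.png",im)
c=proj("side",(523,-200,200)); print(c)
E
```

```text
time: 8.15
tool_pos: [524.3, -200.1, 273.6]
tcp_rot: [3.141, -0.0, 2.924]
contact_force: [0.7, -0.0, -3.6]
grip_width: 39.7
finger_force: 30.0
8.35 [ 524.42415683 -199.69516498  273.83795115] [3.14133225e+00 1.05152066e-04 2.92489244e+00]
[421.05516875 315.47573062]
```

```bash
python3 -m pendant '[[[0,-0.02,-0.1],[0,0,-0.01],-1],[[0,0,-0.14],[0,0,0],-1],[[0,0,-0.14],[0,0,0],-1],[[0,0,-0.14],[0,0,0],-1],[[0,0,-0.12],[0,0,0],-1],[[0,0,-0.1],[0,0,0],-1],[[0,0,-0.08],[0,0,0],-1],[[0,0,-0.05],[0,0,0],-1],[[0,0,0],[0,0,0],-1],[[0,0,0],[0,0,0],-1]]'
python3 - <<'E'
from h import *
ims=[bot.capture("side") for _ in range(5)]; o=bot.get_obs(); print(o["time"],o["tool_pos"],o["tcp_rot"],o["contact_force"],o["finger_force"])
im=np.mean(ims[1:],axis=0).astype(np.uint8)
x,y=int(421)-60,int(315)-55
cv2.imwrite("pics/s3.png",cv2.convertScaleAbs(cv2.resize(im[y:y+95,x:x+125],None,fx=6,fy=6,interpolation=cv2.INTER_CUBIC),alpha=1.3)); print(x,y)
C,yw=np.array([522.9,-200.1]),2.923; X=np.array([np.cos(yw),np.sin(yw)]);Y=np.array([-X[1],X[0]])
for z in(190,198):
  for a,b in((1,1),(1,-1),(-1,-1),(-1,1)):
    q=proj("side",[*(C+30*a*X+20*b*Y),z]); print(z,a,b,((q-[x,y])*6).round())
E
```

```text
time: 9.18
tool_pos: [524.3, -201.2, 247.7]
tcp_rot: [3.142, 0.0, 2.923]
contact_force: [0.8, 0.0, -3.3]
grip_width: 39.3
finger_force: 30.0
9.4333 [ 524.34146157 -201.22542122  247.81832986] [-3.14156628e+00  3.82789847e-04  2.92255946e+00] [ 0.47360566 -0.13525647 -2.56292254] 29.954406023025513
361 260
190 1 1 [317. 461.]
190 1 -1 [223. 352.]
190 -1 -1 [391. 249.]
190 -1 1 [487. 352.]
198 1 1 [322. 446.]
198 1 -1 [226. 337.]
198 -1 -1 [395. 233.]
198 -1 1 [492. 337.]
```

View pics/s3.png

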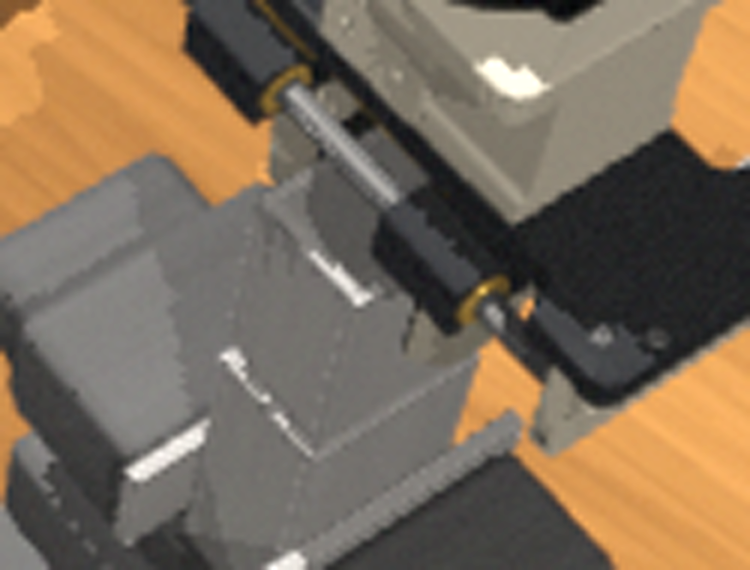

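The side crop shows the offcut hovering over the upright. The upright's near corner is at about (317,456) and its left corner at about (224,351). The offcut's top near corner is at about (372,300) and its top left corner at about (262,190). I'll compare these with an ideal stack.

```bash
python3 - <<'E'
from h import *
C,yw=np.array([522.9,-200.1]),2.923; X=np.array([np.cos(yw),np.sin(yw)]);Y=np.array([-X[1],X[0]]); o0=np.array([361,260])
for a,b in((1,1),(1,-1)):
    print(a,b,((proj("side",[*(C+30*a*X+20*b*Y),269.0])-o0)*6).round())
# stub xy from the side picture, rim plane 269; upright from 190
for n,L,z in(("stub",((372,300),(262,190)),269),("up",((317,457),(224,351)),190)):
    A,B=[onz("side",o0+(np.array(q)+.5)/6-.5,z)[:2] for q in L]; d=A-B; n_=np.array([d[1],-d[0]])/np.linalg.norm(d); n_*=np.sign(n_[0]); print(n,(A+B)/2+30*n_,np.linalg.norm(d),np.arctan2(d[1],d[0])%np.pi)
E
```

```text
1 1 [361. 305.]
1 -1 [258. 192.]
stub [ 525.47416757 -198.41895111] 40.63741288442694 1.4024174809848735
up [ 523.7476364  -198.61403353] 39.2397542906302 1.3555708519827279
```

```bash
python3 -m pendant '[[[0,0.03,-0.03],[0,0,0],-1],[[0,0,0],[0,0,0],-1],[[0,0,0],[0,0,0],-1],[[0,0,0],[0,0,0],-1],[[0,0,0],[0,0,0],-1],[[0,0,0],[0,0,0],-1],[[0,0,0],[0,0,0],-1],[[0,0,0],[0,0,0],-1],[[0,0,0],[0,0,0],-1],[[0,0,0],[0,0,0],-1]]'
python3 - <<'E'
from h import *
P=cam("wrist"); im=np.mean([bot.capture("wrist") for _ in range(4)],axis=0).astype(np.uint8); o=bot.get_obs(); print(o["time"],o["tool_pos"],o["tcp_rot"])
np.savez("w3.npz",T=P[2],t=o["tool_pos"]); cv2.imwrite("pics/w3.png",im)
C,yw=np.array([522.9,-200.1]),2.923; X=np.array([np.cos(yw),np.sin(yw)]);Y=np.array([-X[1],X[0]])
x,y=250,190
for z in(190,198,268):
  print(z,[((proj("wrist",[*(C+30*X+20*b*Y),z],P)-[x,y])*5).round() for b in(1,-1)])
cv2.imwrite("pics/w3c.png",cv2.convertScaleAbs(cv2.resize(im[y:y+110,x:x+140],None,fx=5,fy=5,interpolation=cv2.INTER_CUBIC),alpha=1.4))
E
```

```text
time: 10.27
tool_pos: [524.2, -200.3, 246.7]
tcp_rot: [3.141, -0.0, 2.923]
contact_force: [0.7, 0.5, -3.2]
grip_width: 39.6
finger_force: 30.0
10.4667 [ 524.27386814 -200.24946596  246.73887566] [3.14148492e+00 3.40083097e-05 2.92260381e+00]
190 [array([163., 142.]), array([544., 142.])]
198 [array([156., 161.]), array([551., 161.])]
268 [array([ 57., 424.]), array([658., 424.])]
```

View pics/w3c.png

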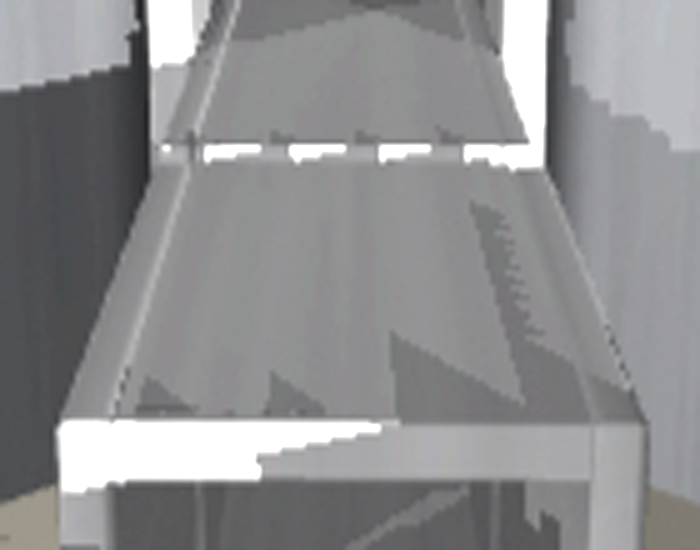

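The wrist crop shows the upright's rim edge at row 142, exactly as predicted. The offcut's lower edge is at row ~165 (161 predicted) and its upper rim is at row 421 (424 predicted). The sides are centred and flush within about 0.5 mm, and the gap is about 8 mm. The pose is steady, so I'm handing in.

```bash
python3 -c "
from plant import bot
print(bot.close_job())"
```

```text
the job is handed in; nothing more can be done
None
```

I handed the job in with the oblong steel offcut still in the gripper, hovering over the upright: in line, sides flush to about 0.5 mm by the wrist camera, with a gap of about 8 mm.

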